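Lift the oiled rosette with the scraper and tip it onto the turntable plate

TASK

The round oak rosette lying in front of the wooden batten has just been oiled, so do not touch it with the gripper. Pick up the broad scraper, slide its blade under the rosette (the batten stops it from running away), lift it clear of the bench, tilt the scraper over the round metal plate so that the rosette slides off gently and lies flat, face up and wholly on the plate, then set the scraper down flat on its blade on the bench and let go. Leave the bottle, the tin and the short offcut where they are.

Things in the scene. Friction and masses are not known exactly. Their poses are not given: they have to be found in the camera images.
- rosette: Flat round oak rosette, 68 mm across, 9 mm thick (12 mm at the carved middle), about 30 g, loose, face up. Origin: centre of its underside; z out of its face. Underside flat to radius 26 mm, then bevelled up to 4 mm above the bench at the rim, so a thin edge can enter. Waxed: friction about 0.35 on everything; it slides on a blade tilted some 20 degrees or more.
- fence: Straight moulding batten fixed to the bench, 180 mm long (y), 30 mm deep (x), 12 mm high, with a bead to 20 mm height along its rear half. Origin: centre of its underside. Its x axis points away from the rosette; its upright front face is 15 mm from the origin on the -x side, 3 to 20 mm behind the rosette's rim.
- scraper: Broad scraper, 220 g, standing loose on its flat blade. Origin: centre of the blade's underside; x towards the free edge, z up. Steel blade 96 (x) by 76 mm, 2 mm thick; spine across its rear end (x -48 to -36 mm), 10 mm high. Wooden handle 18 mm wide (y), 22 mm deep, rises backwards from the spine at 35 degrees, to 155 mm behind the origin and 92 mm high. Stands alone when let go.
- scraper_edge (a point): Middle of the scraper blade's free front edge, on the underside (48 mm ahead of the scraper's origin).
- scraper_grip (a point): Good place to grip the handle, across its 18 mm width: on the handle's centre line, 97 mm behind the scraper's origin and 45 mm above the blade's underside; axes as the scraper's.
- plate: Low finishing turntable, fixed and not turning: round aluminium plate 190 mm in diameter without rim, flat top 35 mm above the bench, on a dark foot. Origin: on its axis at bench height.
- glue: Grey bottle, 60 mm in diameter, 150 mm high, bystander. Origin: centre of its underside.
- offcut: Short moulding offcut, 30 x 130 x 30 mm, bystander. Origin: centre of its underside; its length lies along its y axis.
- tin: White tin, 72 mm in diameter, 80 mm high, bystander. Origin: centre of its underside.
Mind the look-alikes: they are no part of the job. Of the things that look like the plate, the middle-sized one is meant. Of the things that look like the scraper, the larger one is meant.

How it is judged:
By the outcome, as a careful person would: the job done as asked, in the order asked, and still so for the second after the job is handed in, with the robot touching nothing.
It also fails if it takes over 69 s, if anything falls off the work surface, if the arm or the gripper's body presses on something with over 40 N, if the wrist force passes 120 N, or if a joint passes its speed limit or range.

ROBOT

A 6-joint arm with a two-finger parallel gripper is mounted at the origin on the work surface. World frame = base frame: x ahead of the robot, y to its left, z up, the work surface at z = 0. Lengths are in m, angles in rad, forces in N, time in s.
With the tool pointing down it reaches from about 0.35 to 0.725 m from the base axis. Payload 6 kg.
Tool frame: the origin (TCP) lies at the very end of the fingers, on their centre line; the grasp point (between the pads) lies 19 mm behind it; x points along the fingers, z is the direction in which the jaws open and shut, and the axes are right-handed (so a half turn about x gives the same grasp; the last joint's range is limited). The gripper opens to 85 mm and grips with 20 to 120 N. Pads are 22 mm wide; open, the fingers measure 114 mm over their backs; the gripper's body (76 mm by 85 mm) begins 54 mm behind the grasp point. The pads swing forward as they close: fully open they stand 13 mm farther back than shut.
Start: joints at [-0.859, 0.04, 0.085, 0, -1.615, -0.334], TCP at [0.221, -0.558, 0.231] pointing down, gripper open.
Joint ranges: [-2.56, 2.56], [-1.29, 2.01], [-1.08, 1.49], [-3.29, 1.98], [-2.81, -0.18], [-2.99, 2.99]. Speed limits (rad/s): [2.57, 2.57, 3.01, 3.14, 3.14, 3.14].

INTERFACE

Orientations are given as a unit quaternion [w, x, y, z].
In Python, from station import env gives the robot as it stands. The module is installed in compiled form; this text tells all that it offers.
- The arm moves only by the tool move_arm, never from a script. Its argument "plan" is a list of rows, each a list of 6 numbers: the shift along the tool's x, y, z in m, then the turn, a rotation vector about the tool's x, y, z in degrees. A call has 1 to 20 rows; each row shifts and turns the commanded pose from where the row before left it, along the tool's axes as they then stand; what a row does not reach is not made up. A row lasts 1/10 s, in which the tool goes at most 50 mm and 8.59 degrees, less where a joint would pass 70% of its speed; a pose out of reach is approached as far as the arm can. A call is refused whole if a number of a shift passes 0.05 or a number of a turn 8.59, either way. A call with a gripper value outside its range is refused whole. "jaw" is the opening, from 0 (shut) to 1 (fully open), set as the call begins (left out, the last holds). The fingers move at their own pace and stop on an object; "squeeze" is the grip in N (left out, the last holds). Time passes only in rows, so rows that do not move let the fingers close. It gives the time, the measured TCP pose, the force and the opening at its end, in the units of the state.
- env.sense(): the state, without advancing time (a new reading comes with each control period).
- env.capture(name): name is "scene" or "top" or "wrist"; returns the picture (400x640x3 uint8, red, green, blue); there is no depth.
- env.calibration(name): a dict with "vfov" (degrees; the focal length in pixels is half the picture's height over the tangent of half this angle, whatever the lens; pixels are square), "cx", "cy" (the principal point, pixels), "D" ([k1, k2, p1, p2, k3] as OpenCV has them; the pictures are not rectified), "R" (3x3) and "t" (3): a world point X has camera coordinates R X + t. Camera axes: x right, y down, z forward; pixel columns grow to the right and rows downward; lengths in m; the calibration is good to about 2 mm. A picture is of the moment at which its call begins: read the wrist's pose just before it. calibration takes no time and is no camera call; for the wrist camera it gives the pose at the moment of the call.
- env.close_job(): hands the job in, once; it reports no verdict.
The state is a dict: "time": time; "qpos": joint angles; "dq": joint speeds; "effort": joint torques, N m; "position": TCP position; "tool_rot": TCP orientation; "contact_force": force on the tool from outside, world axes, zero at the start; "moment": the same for the moment, N m; "grip_width": finger opening in m.
Only numpy, scipy, OpenCV 4.12 (cv2) and the standard library are available. Lean on these libraries where they do the work, as an engineer would, in place of code of your own. Each camera call takes 0.05 s, during which the arm holds its last target.

## Working session

There is one attempt and no reset: what is moved stays moved. The work goes in short steps, Python scripts to look and compute and a tool call to move; the robot and the scene stay as the last step left them, time stands still between calls to the robot, and variables do not carry over. Pictures are saved under pics/ and viewed, and the job is handed in when it is done.

Besides the shell and the picture viewer there is one more tool, called after "Request:" as name(argument=value, ...), one argument or row to a line, values as JSON. move_arm: Moves the arm, as the interface text tells. Its arguments: {"type":"object","properties":{"plan":{"type":"array","items":{"type":"array","items":{"type":"number"}}},"jaw":{"type":"number"},"squeeze":{"type":"number"}},"required":["plan"]}

```bash
mkdir -p pics; ls; python3 - <<'E'
from station import env
import cv2,numpy as np
print(env.sense())
for n in ("scene","top","wrist"):
    c=env.calibration(n); print(n,c)
    im=env.capture(n); cv2.imwrite(f"pics/{n}0.png",im[:,:,::-1])
E
```

```text
pics
{'time': 0.0, 'qpos': array([-8.59314588e-01,  4.07847723e-02,  8.37854983e-02, -4.71122402e-04,
       -1.61550621e+00, -3.33675896e-01]), 'dq': array([-0.00114388, -0.00155621,  0.00024706,  0.00037188,  0.00204248,
       -0.00041294]), 'effort': array([ 1.62124779e-04, -3.68205357e+01,  3.47409797e+01,  6.93168685e+00,
       -5.24448435e-03, -1.34494101e-05]), 'position': array([ 0.22126525, -0.55734471,  0.2302788 ]), 'tool_rot': array([ 0.39752619, -0.58445972,  0.39689081,  0.58554031]), 'contact_force': array([ 0.67622144, -0.61692619, -0.41020622]), 'moment': array([-0.0150787 , -0.01044652, -0.0205714 ]), 'grip_width': 0.08565210088173095}
scene {'vfov': 57.37957603607865, 'cx': 320.3242804201911, 'cy': 195.92127034460168, 'D': array([-0.0599807,  0.       ,  0.       ,  0.       ,  0.       ]), 'R': array([[ 0.74224758,  0.67004826,  0.01019149],
       [ 0.35652386, -0.3819715 , -0.85263622],
       [-0.56741455,  0.63650067, -0.52240561]]), 't': array([-0.30604814, -0.14708665,  1.17201675])}
top {'vfov': 47.060676633508606, 'cx': 321.6999463745264, 'cy': 195.80584083402368, 'D': array([-0.05790476,  0.        ,  0.        ,  0.        ,  0.        ]), 'R': array([[-1.16312147e-03, -9.99871999e-01,  1.59572422e-02],
       [-9.92288445e-01, -8.23812522e-04, -1.23947424e-01],
       [ 1.23944704e-01, -1.59783530e-02, -9.92160472e-01]]), 't': array([-0.09404235,  0.52448798,  1.04264823])}
wrist {'vfov': 65.52497930290457, 'cx': 322.1823998091491, 'cy': 204.17850771901666, 'D': array([-0.03005585,  0.        ,  0.        ,  0.        ,  0.        ]), 'R': array([[-3.68268229e-01,  9.29719326e-01,  6.96942989e-04],
       [ 8.95447561e-01,  3.54491090e-01,  2.69276312e-01],
       [ 2.50104331e-01,  9.97899862e-02, -9.63062709e-01]]), 't': array([ 0.60015733, -0.0350855 ,  0.37847233])}
```

View pics/top0.png

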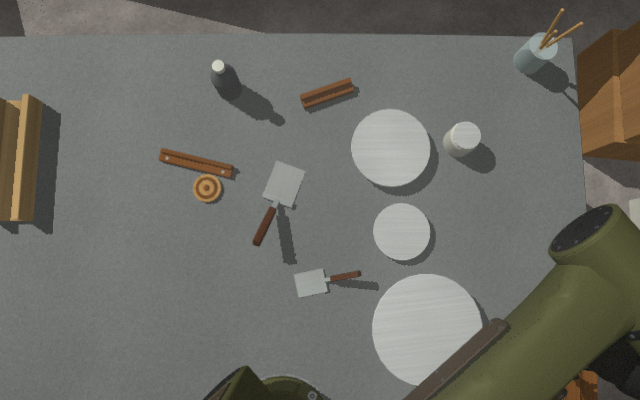

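View pics/scene0.png

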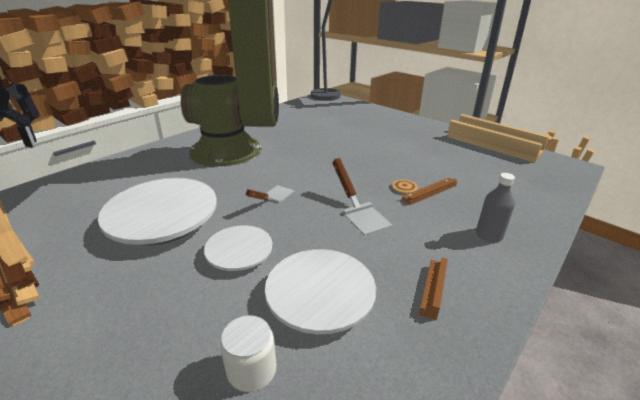

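View pics/wrist0.png

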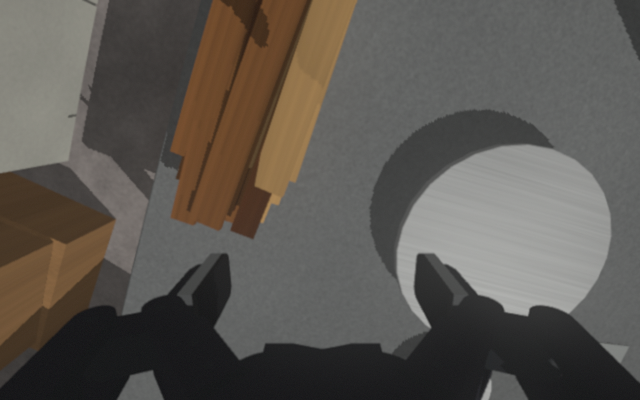

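The top view shows these candidates:
- **Plates:** discs at (391,148), (402,232) and (427,330). The middle-sized one looks like (391,148).
- **Scrapers:** (284,185) and (311,283). The larger is (284,185).
- **Rosette and batten:** rosette at (207,188), batten at (196,163).
- **Bystanders:** offcut (328,93), bottle (225,80), tin (462,139).

Next I'll measure sizes and positions.

```bash
cat > h.py <<'E'
import numpy as np, cv2
from station import env
from scipy.spatial.transform import Rotation as Ro
def K(c): 
    f=200/np.tan(np.radians(c["vfov"])/2); return np.array([[f,0,c["cx"]],[0,f,c["cy"]],[0,0,1.]])
def ray(c,px,z):
    px=np.atleast_2d(np.array(px,float)).reshape(-1,1,2)
    u=cv2.undistortPoints(px,K(c),c["D"]).reshape(-1,2)
    R,t=c["R"],c["t"]; d=np.c_[u,np.ones(len(u))]@R; o=-R.T@t
    return o+d*((z-o[2])/d[:,2])[:,None]
def proj(c,X):
    return cv2.projectPoints(np.atleast_2d(np.array(X,float)),cv2.Rodrigues(c["R"])[0],c["t"],K(c),c["D"])[0].reshape(-1,2)
def tool(s=None):
    s=s or env.sense(); q=s["tool_rot"]; return Ro.from_quat([q[1],q[2],q[3],q[0]]),np.array(s["position"])
E
python3 - <<'E'
from h import *
c=env.calibration("top"); im=cv2.imread("pics/top0.png"); hsv=cv2.cvtColor(im,cv2.COLOR_BGR2HSV)
# bright greys
m=((hsv[...,2]>135)&(hsv[...,1]<50)).astype(np.uint8)
n,l,st,ce=cv2.connectedComponentsWithStats(m)
for i in range(1,n):
    if st[i,4]>250 and 250<ce[i][0]<500:
        cn=max(cv2.findContours((l==i).astype(np.uint8),0,2)[0],key=cv2.contourArea).reshape(-1,2)
        for z in (0.002,0.035):
            P=ray(c,cn,z)[:,:2].astype(np.float32); (x,y),r=cv2.minEnclosingCircle(P); print(i,ce[i].round(1),z,"circ",round(x,4),round(y,4),round(r,4),"rect",cv2.minAreaRect(P*1000))
m=((hsv[...,1]>90)&(hsv[...,2]>40)&(hsv[...,0]<25)).astype(np.uint8)
n,l,st,ce=cv2.connectedComponentsWithStats(m)
for i in range(1,n):
    if st[i,4]>80 and 100<ce[i][0]<500:
        cn=max(cv2.findContours((l==i).astype(np.uint8),0,2)[0],key=cv2.contourArea).reshape(-1,2)
        P=ray(c,cn,0.01)[:,:2].astype(np.float32); (x,y),r=cv2.minEnclosingCircle(P); print("brown",ce[i].round(1),st[i,4],"circ",round(x,4),round(y,4),round(r,4),"rect",cv2.minAreaRect(P*1000))
b=cv2.resize(im[120:260,140:320],None,fx=4.4,fy=4.2,interpolation=cv2.INTER_CUBIC); cv2.imwrite("pics/crop1.png",b[:600,:800])
E
```

```text
38 [390.2 147. ] 0.002 circ 0.6505 -0.2634 0.0985 rect ((650.529296875, -262.6548767089844), (192.83729553222656, 195.89756774902344), 88.10210418701172)
38 [390.2 147. ] 0.035 circ 0.6427 -0.2578 0.0955 rect ((642.7394409179688, -257.0782165527344), (187.04676818847656, 190.01513671875), 88.10210418701172)
39 [462.6 135.4] 0.002 circ 0.6759 -0.441 0.0502 rect ((682.1575317382812, -441.517578125), (68.86097717285156, 94.76278686523438), 0.36398643255233765)
39 [462.6 135.4] 0.035 circ 0.6673 -0.43 0.0487 rect ((673.4179077148438, -430.570068359375), (66.79322814941406, 91.91726684570312), 0.36405766010284424)
41 [283.1 183.6] 0.002 circ 0.5588 -0.0003 0.0598 rect ((553.1102905273438, 0.3431510925292969), (76.86084747314453, 108.21868133544922), 69.14148712158203)
41 [283.1 183.6] 0.035 circ 0.5538 -0.0026 0.058 rect ((548.2456665039062, -1.9774856567382812), (74.55287170410156, 104.96908569335938), 69.1415023803711)
49 [401.1 231. ] 0.002 circ 0.4439 -0.2856 0.0692 rect ((443.897216796875, -285.1973876953125), (135.68702697753906, 134.36643981933594), 89.76221466064453)
49 [401.1 231
[... 685 characters left out ...]
318.6731872558594), (207.7802276611328, 254.32708740234375), 39.9827995300293)
brown [326.5  92.5] 736 circ 0.785 -0.1082 0.0684 rect ((784.70849609375, -107.74961853027344), (36.84232711791992, 134.17782592773438), 20.407257080078125)
brown [200.1 172.7] 1536 circ 0.5969 0.2145 0.0931 rect ((573.8074951171875, 219.1887969970703), (182.06826782226562, 101.28205108642578), 75.85862731933594)
brown [263.2 226.6] 288 circ 0.4551 0.043 0.0484 rect ((455.046875, 43.099449157714844), (18.14918327331543, 96.15592956542969), 64.11547088623047)
brown [343.9 275.9] 141 circ 0.3376 -0.1467 0.0321 rect ((337.8732604980469, -146.67709350585938), (11.994996070861816, 63.576011657714844), 10.3167085647583)
```

View pics/crop1.png

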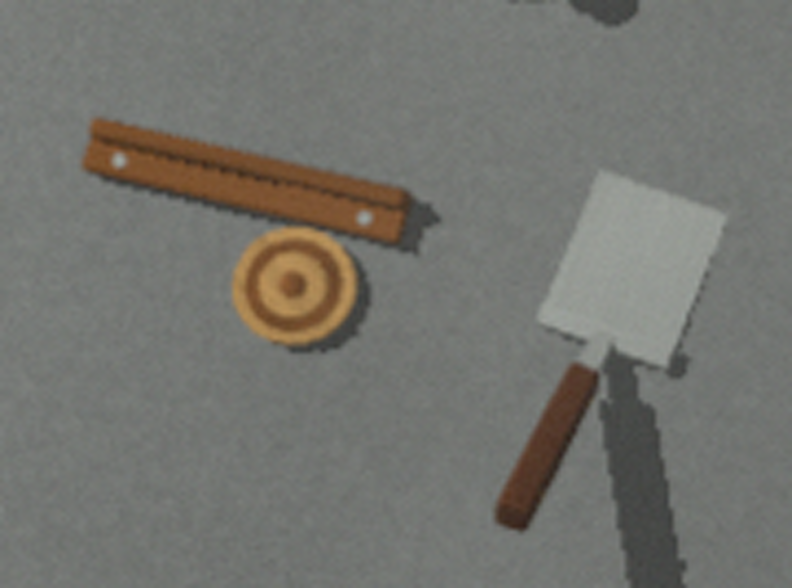

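The crop confirms the larger scraper: blade 76 mm wide, measured ~108 mm long including spine and neck. The 190 mm plate is at about (0.643,-0.257). Next, more precise poses.

```bash
python3 - <<'E'
from h import *
c=env.calibration("top"); im=cv2.imread("pics/top0.png"); hsv=cv2.cvtColor(im,cv2.COLOR_BGR2HSV)
def comp(m,p):
    n,l,st,ce=cv2.connectedComponentsWithStats(m.astype(np.uint8)); 
    i=l[p[1],p[0]]; return (l==i).astype(np.uint8)
def cont(m): return max(cv2.findContours(m,0,1)[0],key=cv2.contourArea).reshape(-1,2)
# blade
m=comp((hsv[...,2]>125)&(hsv[...,1]<50),(284,185)); m=cv2.morphologyEx(m,cv2.MORPH_OPEN,np.ones((7,7)))
P=ray(c,cont(m),0.003)[:,:2]; r=cv2.minAreaRect((P*1000).astype(np.float32)); print("blade",r)
# handle: centreline
m=comp((hsv[...,1]>90)&(hsv[...,2]>30)&((hsv[...,0]<25)|(hsv[...,0]>170)),(263,227))
P=ray(c,cont(m),0.06)[:,:2]; print("handle@.06",cv2.minAreaRect((P*1000).astype(np.float32)))
# rosette: lighter
hm=(hsv[...,1]>80)&(hsv[...,0]<25)
sub=hsv[188,190:226]; print("ros",sub.tolist()[::3]); print("fence",hsv[165,180:200:4].tolist())
m=comp(hm&(hsv[...,2]>0),(207,200)); 
# fence via erode, split rows: distance transform for rosette
light=hm&(hsv[...,2]>165); n,l,st,ce=cv2.connectedComponentsWithStats(light.astype(np.uint8)); print([ (s.tolist(),e.round(1)) for s,e in zip(st,ce) if s[4]>40])
E
```

```text
blade ((559.1793212890625, -2.1624603271484375), (78.289794921875, 97.63834381103516), 68.01934051513672)
handle@.06 ((452.1163024902344, 37.59809494018555), (17.317399978637695, 91.7490463256836), 64.11547088623047)
ros [[38, 9, 115], [18, 134, 169], [14, 156, 119], [17, 135, 176], [17, 136, 169], [13, 159, 130], [12, 135, 102], [18, 131, 170], [16, 142, 129], [15, 137, 136], [18, 112, 146], [60, 4, 69]]
fence [[11, 128, 100], [13, 155, 120], [13, 150, 122], [13, 149, 127], [13, 151, 127]]
[([0, 0, 640, 400, 254923], array([320.6, 199.7])), ([9, 94, 19, 126, 838], array([ 18.5, 155.5])), ([201, 175, 19, 22, 61], array([213.1, 182.1])), ([193, 178, 20, 23, 56], array([198.2, 191.9])), ([199, 181, 14, 14, 99], array([205. , 187.2]))]
```

```bash
cat >> h.py <<'E'
def tgt(yaw,sgn=1,pitch=0):
    # scraper frame rotation -> tool rotation (tool x down, tool z = sgn*scraper y)
    S=Ro.from_euler('ZY',[np.radians(yaw),np.radians(pitch)]).as_matrix()
    X=-S[:,2]; Z=sgn*S[:,1]; return Ro.from_matrix(np.c_[X,np.cross(Z,X),Z])
def rel(Rt,pt,s=None):
    R,p=tool(s); return R.inv().apply(np.array(pt)-p), np.degrees((R.inv()*Rt).as_rotvec())
E
python3 - <<'E'
from h import *
R,p=tool(); print(p,R.as_matrix().round(3))
for s in (1,-1):
    print(s,rel(tgt(-21.5,s),[0.469,0.0335,0.25]))
E
```

```text
[ 0.22129168 -0.55741937  0.23049235] [[-0.001 -0.929 -0.369]
 [ 0.001 -0.369  0.929]
 [-1.     0.     0.001]]
1 (array([-0.018922  , -0.44822834,  0.45788532]), array([ 4.31482537e+01,  7.43849354e-02, -3.85211225e-02]))
-1 (array([-0.018922  , -0.44822834,  0.45788532]), array([-1.36851710e+02,  4.83091053e-02,  9.32856948e-02]))
```

Request:
move_arm(
  plan=[
    [-0.001,-0.032,0.0327,0,0,0],
    [-0.001,-0.032,0.0327,0,0,0],
    [-0.001,-0.032,0.0327,0,0,0],
    [-0.001,-0.032,0.0327,0,0,0],
    [-0.001,-0.032,0.0327,0,0,0],
    [-0.001,-0.032,0.0327,0,0,0],
    [-0.001,-0.032,0.0327,0,0,0],
    [-0.001,-0.032,0.0327,0,0,0],
    [-0.001,-0.032,0.0327,0,0,0],
    [-0.001,-0.032,0.0327,0,0,0],
    [-0.001,-0.032,0.0327,0,0,0],
    [-0.001,-0.032,0.0327,0,0,0],
    [-0.001,-0.032,0.0327,0,0,0],
    [-0.001,-0.032,0.0327,0,0,0],
    [0,0,0,8.5,0,0],
    [0,0,0,8.5,0,0],
    [0,0,0,8.5,0,0],
    [0,0,0,8.5,0,0],
    [0,0,0,8.5,0,0],
  ],
  jaw=1,
  squeeze=100,
)

```text
time: 2.05
position: [0.4687, 0.0332, 0.245]
tool_rot: [0.583, -0.399, 0.584, 0.4]
contact_force: [-0.0, -0.0, -0.3]
grip_width: 0.0852
```

```bash
python3 - <<'E'
from h import *
import pickle
c=env.calibration("wrist");im=env.capture("wrist");cv2.imwrite("pics/w1.png",im[:,:,::-1]);pickle.dump(c,open("w1.pkl","wb"))
c=env.calibration("top");im=env.capture("top");cv2.imwrite("pics/t1.png",im[:,:,::-1])
print(rel(tgt(-21.5),[0.469,0.0335,0.25]),env.sense()["qpos"])
E
```

```text
(array([-4.95235703e-03, -9.89636946e-05,  4.12391808e-04]), array([ 0.57559549, -0.00498749, -0.02569354])) [ 5.01775036e-01 -3.08473731e-01 -2.04951594e-01 -2.88888419e-04
 -1.67467358e+00 -2.43780102e+00]
```

View pics/w1.png

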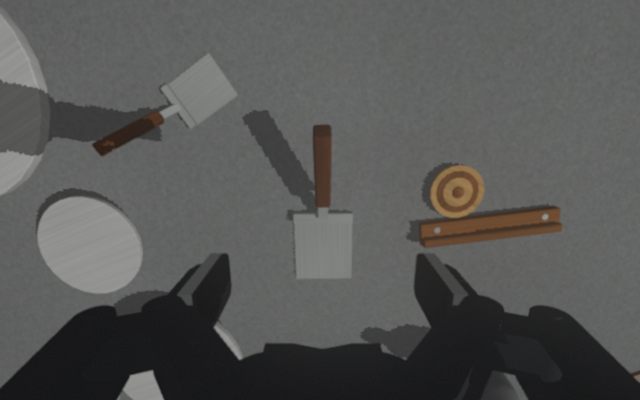

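```bash
cat > m.py <<'E'
from h import *
def comp(m,p):
    n,l,st,ce=cv2.connectedComponentsWithStats(m.astype(np.uint8)); return (l==l[p[1],p[0]]).astype(np.uint8)
def cont(m): return max(cv2.findContours(m,0,1)[0],key=cv2.contourArea).reshape(-1,2)
def rect(c,m,z): return cv2.minAreaRect((ray(c,cont(m),z)[:,:2]*1000).astype(np.float32))
E
python3 - <<'E'
from m import *
import pickle
c=pickle.load(open("w1.pkl","rb")); im=cv2.imread("pics/w1.png"); hsv=cv2.cvtColor(im,cv2.COLOR_BGR2HSV)
m=comp((hsv[...,2]>115)&(hsv[...,1]<50),(323,245)); m=cv2.morphologyEx(m,cv2.MORPH_OPEN,np.ones((9,9)))
print("blade w",rect(c,m,.003))
br=(hsv[...,1]>80)&((hsv[...,0]<25)|(hsv[...,0]>170))
m=comp(br,(322,165)); print("handle w",rect(c,m,.06))
m=comp(br,(500,225)); print("fence w .012",rect(c,m,.012), m.sum())
m=comp(br,(440,190)); P=ray(c,cont(m),.007); e=cv2.fitEllipse((P[:,:2]*1000).astype(np.float32)); print("ros w",e)
# screws
for p in [(437,230),(545,217)]: print("screw",ray(c,p,.012)[0])
c=env.calibration("top"); im=cv2.imread("pics/top0.png"); hsv=cv2.cvtColor(im,cv2.COLOR_BGR2HSV)
br=(hsv[...,1]>60)&((hsv[...,0]<25))
for p in [(140+119/4.4,120+160/4.2),(140+364/4.4,120+217/4.2)]: print("screw t",ray(c,p,.012)[0])
# rosette circle from crop extremes
q=[(140+x/4.4,120+y/4.2) for x,y in [(233,286),(357,286),(295,225),(297,346)]]; print(ray(c,q,.007).round(4))
E
```

```text
blade w ((560.7723999023438, -2.2092361450195312), (75.96076202392578, 94.18797302246094), 69.1640396118164)
handle w ((452.6025085449219, 38.43091583251953), (16.73038673400879, 85.43834686279297), 69.14274597167969)
fence w .012 ((576.9909057617188, 219.86447143554688), (186.10113525390625, 104.37518310546875), 75.97068786621094) 5752
ros w ((588.7354736328125, 209.46485900878906), (107.58097076416016, 182.78517150878906), 154.45689392089844)
screw [0.58898106 0.14459786 0.012     ]
screw [0.62314862 0.28086265 0.012     ]
screw t [0.6187431  0.27948963 0.012     ]
screw t [0.58542811 0.143419   0.012     ]
[[0.5462 0.2152 0.007 ]
 [0.5462 0.1472 0.007 ]
 [0.5816 0.1823 0.007 ]
 [0.5117 0.1791 0.007 ]]
```

```bash
python3 - <<'E'
from h import *
print(rel(tgt(-20.8),[0.4698,0.0324,0.026]))
E
```

```text
(array([ 0.21904717, -0.0013396 , -0.00031036]), array([-0.1244045 , -0.00483043, -0.02572343]))
```

Request:
move_arm(
  plan=[
    [0.035,-0.0013,-0.0003,0,0,0],
    [0.04,0,0,0,0,0],
    [0.04,0,0,0,0,0],
    [0.04,0,0,0,0,0],
    [0.03,0,0,0,0,0],
    [0.02,0,0,0,0,0],
    [0.014,0,0,0,0,0],
    [0,0,0,0,0,0],
  ],
  jaw=1,
)

```text
time: 2.95
position: [0.4688, 0.032, 0.0244]
tool_rot: [0.581, -0.401, 0.583, 0.402]
contact_force: [0.2, 0.7, -0.6]
grip_width: 0.0854
```

Request:
move_arm(
  plan=[
    [0,0,0,0,0,0],
    [0,0,0,0,0,0],
    [0,0,0,0,0,0],
    [0,0,0,0,0,0],
    [0,0,0,0,0,0],
    [0,0,0,0,0,0],
    [0,0,0,0,0,0],
  ],
  jaw=0,
  squeeze=100,
)

```text
time: 3.65
position: [0.4703, 0.0326, 0.027]
tool_rot: [0.583, -0.401, 0.582, 0.401]
contact_force: [-1.7, 0.6, 4.3]
grip_width: 0.0166
```

```bash
python3 - <<'E'
from h import *
import pickle
s=env.sense();print(s["grip_width"],s["position"],s["contact_force"],s["moment"])
c=env.calibration("wrist");im=env.capture("wrist");cv2.imwrite("pics/w2.png",im[:,:,::-1]);pickle.dump(c,open("w2.pkl","wb"))
E
```

```text
0.01661216694632059 [0.47032317 0.03258823 0.02699472] [-1.74035872  0.61022613  4.27112624] [0.43456755 0.58842343 0.06670466]
```

View pics/w2.png

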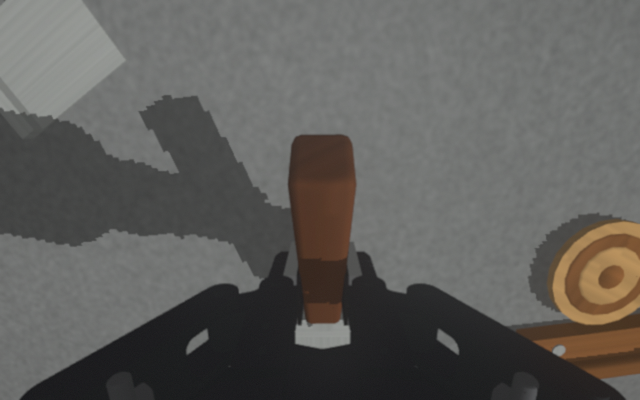

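Grip is closed on the handle (16.6 mm). Lifting 40 mm and measuring the rosette better.

Request:
move_arm(
  plan=[
    [-0.01,0,0,0,0,0],
    [-0.015,0,0,0,0,0],
    [-0.015,0,0,0,0,0],
    [0,0,0,0,0,0],
    [0,0,0,0,0,0],
  ],
)

```text
time: 4.2
position: [0.4696, 0.0324, 0.0656]
tool_rot: [0.582, -0.401, 0.582, 0.401]
contact_force: [-0.0, -0.7, -2.6]
grip_width: 0.0166
```

```bash
python3 - <<'E'
from m import *
import pickle
s=env.sense();print(s["grip_width"],s["position"],s["contact_force"],s["moment"])
ct=env.calibration("top");im=env.capture("top")[:,:,::-1].copy();cv2.imwrite("pics/t3.png",im)
cs=env.calibration("scene");i2=env.capture("scene")[:,:,::-1].copy();cv2.imwrite("pics/s3.png",i2)
a=cv2.resize(im[100:260,140:340],None,fx=4,fy=3.7)[:590,:800]; cv2.imwrite("pics/c3.png",a)
cv2.imwrite("pics/c3s.png",cv2.resize(i2[120:260,260:460],None,fx=4,fy=4))
# rosette, wrist w1 and top
for c,f,q in ((pickle.load(open("w1.pkl","rb")),"pics/w1.png",(457,191)),(ct,"pics/top0.png",(207,188))):
    h=cv2.cvtColor(cv2.imread(f),cv2.COLOR_BGR2HSV)
    br=(h[...,1]>60)&(h[...,0]<28)
    cn=cont(comp(br,(q[0],q[1]+(0 if 0 else 0))))
    P=ray(c,cn,.007)[:,:2]
    # keep points far from fence front line (rear side), fit circle by LSQ
    d=np.array([.970,-.242]); C=np.array([.546,.181])
    k=((P-C)@d<0.012)&(np.linalg.norm(P-C,axis=1)<.045); Q=P[k]
    A=np.c_[2*Q,np.ones(len(Q))]; x=np.linalg.lstsq(A,(Q**2).sum(1),rcond=None)[0]; print(f,"ros",x[:2],"r",np.sqrt(x[2]+x[:2]@x[:2]),len(Q))
    # fence front lower edge: contour points in front of line, away from rosette
    k=(np.linalg.norm(P-C,axis=1)>.045); F=ray(c,cn,.012)[k][:,:2]; print(cv2.minAreaRect((F*1000).astype(np.float32)), (F@d).min(), np.sort(F@d)[:25:4])
E
```

```text
0.016645960417944885 [0.46955566 0.03240682 0.06563635] [-0.03206262 -0.67224118 -2.57998318] [ 0.07442645  0.168401   -0.00329821]
pics/w1.png ros [0.55050744 0.18249495] r 0.034498257388507564 89
((610.1077270507812, 211.78024291992188), (187.6902618408203, 36.77812576293945), 75.97938537597656) 0.5221538577158735 [0.52215386 0.52220947 0.5223063  0.52237484 0.52243708 0.52251222
 0.52257023]
pics/top0.png ros [0.54714181 0.18222565] r 0.03345307971044255 48
((607.7483520507812, 210.5255126953125), (183.877685546875, 33.02806091308594), 76.3934326171875) 0.5220524543631422 [0.52205245 0.52263761 0.52268907 0.52313285 0.52323351 0.52327565
 0.52331619]
```

View pics/c3.png

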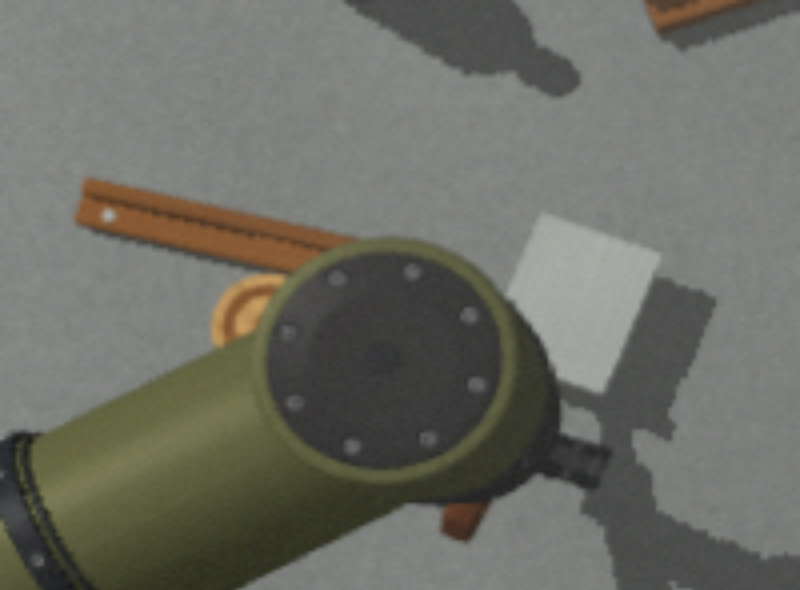

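View pics/c3s.png

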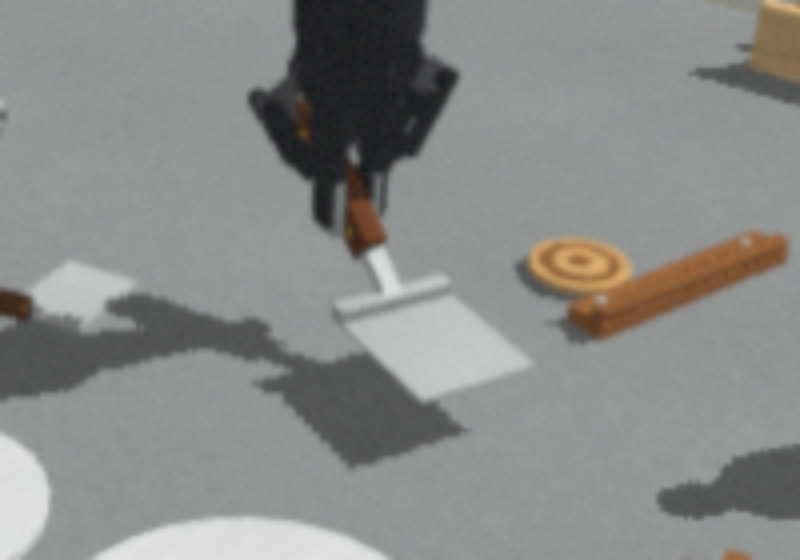

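```bash
python3 - <<'E'
from h import *
print(rel(tgt(-14),[0.3585,0.2294,0.0656]))
for z in range(3):
  s=env.sense(); print(s["position"])
E
```

```text
(array([-0.00045708,  0.17366724,  0.14483071]), array([-6.86957407, -0.05349673, -0.11717485]))
[0.46917758 0.03220338 0.06495095]
[0.46917758 0.03220338 0.06495095]
[0.46917758 0.03220338 0.06495095]
```

Request:
move_arm(
  plan=[
    [0,0.0087,0.0072,0,0,0],
    [0,0.0174,0.0145,0,0,0],
    [0,0.0174,0.0145,0,0,0],
    [0,0.0174,0.0145,0,0,0],
    [0,0.0174,0.0145,0,0,0],
    [0,0.0174,0.0145,0,0,0],
    [0,0.0174,0.0145,0,0,0],
    [0,0.0174,0.0145,0,0,0],
    [0,0.0174,0.0145,0,0,0],
    [0,0.0174,0.0145,0,0,0],
    [0,0.0087,0.0071,0,0,0],
    [0,0,0,-3.5,0,0],
    [0,0,0,-3.4,0,0],
    [0,0,0,0,0,0],
    [0,0,0,0,0,0],
  ],
)

```text
time: 5.8
position: [0.3587, 0.2295, 0.066]
tool_rot: [0.557, -0.435, 0.558, 0.435]
contact_force: [-0.3, -0.6, -1.7]
grip_width: 0.0165
```

```bash
python3 - <<'E'
from m import *
import pickle
s=env.sense();print(s["grip_width"],s["position"],s["contact_force"],s["moment"],s["qpos"])
print(rel(tgt(-14),[0.3585,0.2294,0.0656]))
im=env.capture("top")[:,:,::-1].copy();cv2.imwrite("pics/t4.png",im)
i2=env.capture("scene")[:,:,::-1].copy();cv2.imwrite("pics/s4.png",i2)
i3=env.capture("wrist")[:,:,::-1].copy();cv2.imwrite("pics/w4.png",i3)
a=cv2.resize(im[120:270,140:340],None,fx=4,fy=4); b=cv2.resize(i2[120:240,320:480],None,fx=5,fy=5)
cv2.imwrite("pics/c4.png",a);cv2.imwrite("pics/c4s.png",b)
E
```

```text
0.016505000450559512 [0.35872618 0.22946404 0.06599766] [-0.26761173 -0.55259875 -1.67896847] [0.06075352 0.13500069 0.00068393] [ 1.04850419e+00 -4.19956626e-01 -6.13792102e-01 -2.12062539e-04
 -1.37750788e+00 -2.86448378e+00]
(array([ 0.00039779,  0.00020373, -0.00011684]), array([-0.050303  , -0.02687658, -0.02005436]))
```

View pics/c4.png

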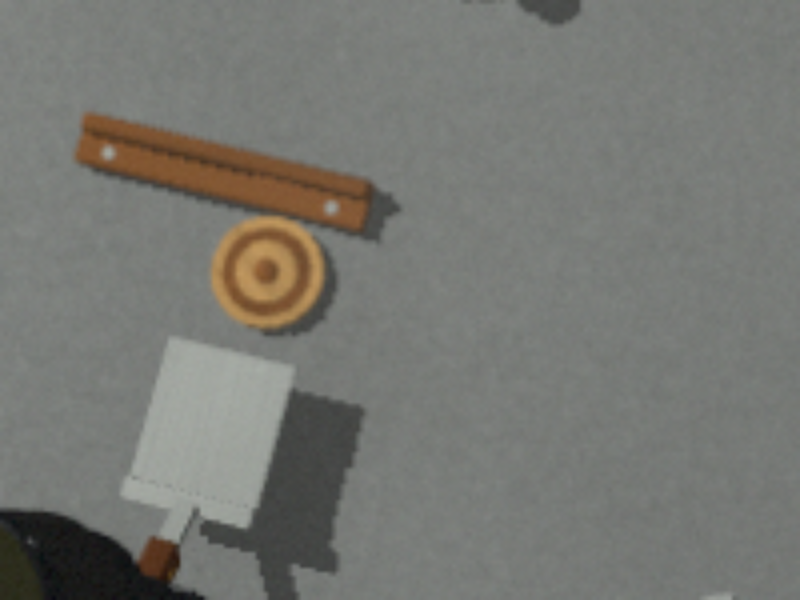

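View pics/c4s.png

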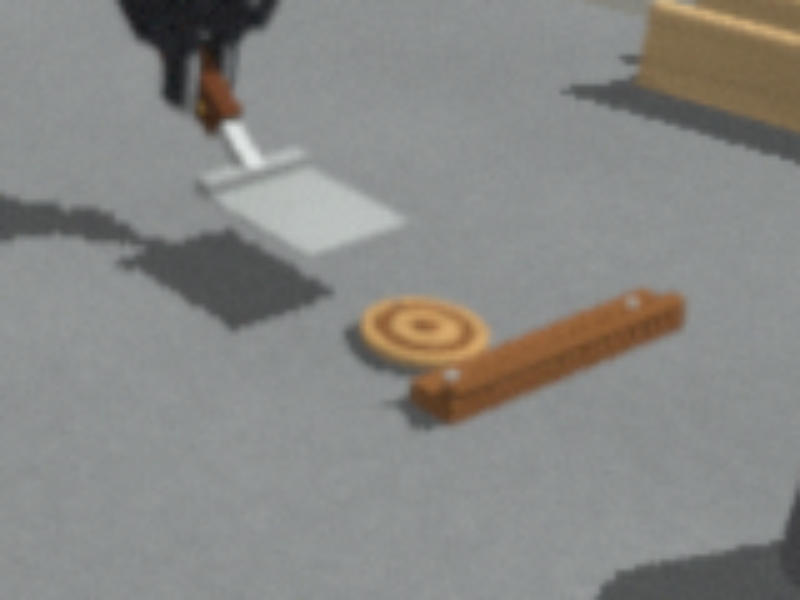

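View pics/w4.png

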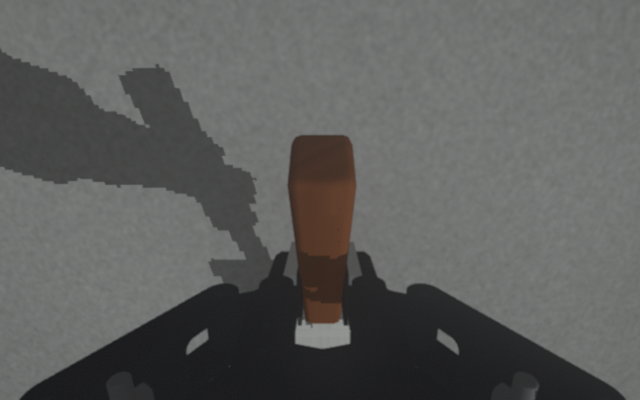

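```bash
python3 - <<'E'
from m import *
c=env.calibration("top")
q=[(140+x/4,120+y/4) for x,y in [(170,338),(295,368),(268,272)]]
P=ray(c,q[:2],.0415); Rr=ray(c,q[2:],.011)[0]
for z in(.0375,.0415): 
  P=ray(c,q[:2],z); d=np.array([.970,-.242,0]); e=np.array([.242,.970,0]); M=P.mean(0); print(z,P.round(4),"edge d,e",M@d,M@e,"yaw",np.degrees(np.arctan2(P[1,0]-P[0,0],-(P[1,1]-P[0,1]))))
print("ros",Rr,Rr@d,Rr@e)
f=[(140+x/4,120+y/4) for x,y in [(78,160),(362,233)]]; F=ray(c,f,.010); print(F.round(4),F@d)
E
```

```text
0.0375 [[0.5033 0.2303 0.0375]
 [0.4858 0.1567 0.0375]] edge d,e 0.43290390134493706 0.3073634569142057 yaw -13.332595330567107
0.0415 [[0.5029 0.2291 0.0415]
 [0.4855 0.1558 0.0415]] edge d,e 0.4327725795690105 0.3062826817857863 yaw -13.332595330567191
ros [0.54588917 0.1803534  0.011     ] 0.4858669766227067 0.30704797432177444
[[0.6145 0.2984 0.01  ]
 [0.5697 0.1247 0.01  ]] [0.52384081 0.52247227]
```

Request:
move_arm(
  plan=[
    [0.01,0,0,0,0,0],
    [0.015,0,0,0,0,0],
    [0.008,0,0,0,0,0],
    [0.003,0,0,0,0,0],
    [0,0,0,0,0,0],
  ],
)

```text
time: 6.45
position: [0.3588, 0.2294, 0.0299]
tool_rot: [0.557, -0.436, 0.557, 0.435]
contact_force: [-0.1, -0.0, -1.4]
grip_width: 0.0168
```

Request:
move_arm(
  plan=[
    [0.001,0,0,0,0,0],
    [0.001,0,0,0,0,0],
    [0,0,0,0,0,0],
  ],
)

```text
time: 6.75
position: [0.359, 0.2298, 0.0286]
tool_rot: [0.557, -0.435, 0.557, 0.436]
contact_force: [0.2, -0.3, -2.2]
grip_width: 0.0165
```

Request:
move_arm(
  plan=[
    [0.001,0,0,0,0,0],
    [0,0,0,0,0,0],
    [0,0,0,0,0,0],
  ],
)

```text
time: 7.05
position: [0.359, 0.2297, 0.0274]
tool_rot: [0.557, -0.436, 0.557, 0.436]
contact_force: [0.3, 0.3, -0.9]
grip_width: 0.0165
```

Request:
move_arm(
  plan=[
    [0.001,0,0,0,0,0],
    [0,0,0,0,0,0],
    [0,0,0,0,0,0],
  ],
)

```text
time: 7.35
position: [0.359, 0.2298, 0.027]
tool_rot: [0.557, -0.436, 0.557, 0.436]
contact_force: [-5.2, -1.0, 5.9]
grip_width: 0.0168
```

Request:
move_arm(
  plan=[
    [0.001,0,0,0,0,0],
    [0,0,0,0,0,0],
    [0,0,0,0,0,0],
  ],
)

```text
time: 7.65
position: [0.359, 0.2298, 0.0269]
tool_rot: [0.557, -0.436, 0.557, 0.436]
contact_force: [-9.6, -3.2, 12.0]
grip_width: 0.0167
```

```bash
python3 - <<'E'
from m import *
s=env.sense();print(s["contact_force"],s["moment"])
i2=env.capture("scene")[:,:,::-1].copy();cv2.imwrite("pics/c5s.png",cv2.resize(i2[130:230,330:460],None,fx=6,fy=6,interpolation=cv2.INTER_CUBIC))
E
```

```text
[-9.6199441  -3.24492156 12.0453897 ] [-0.94385069  2.95494458 -0.14565452]
```

View pics/c5s.png

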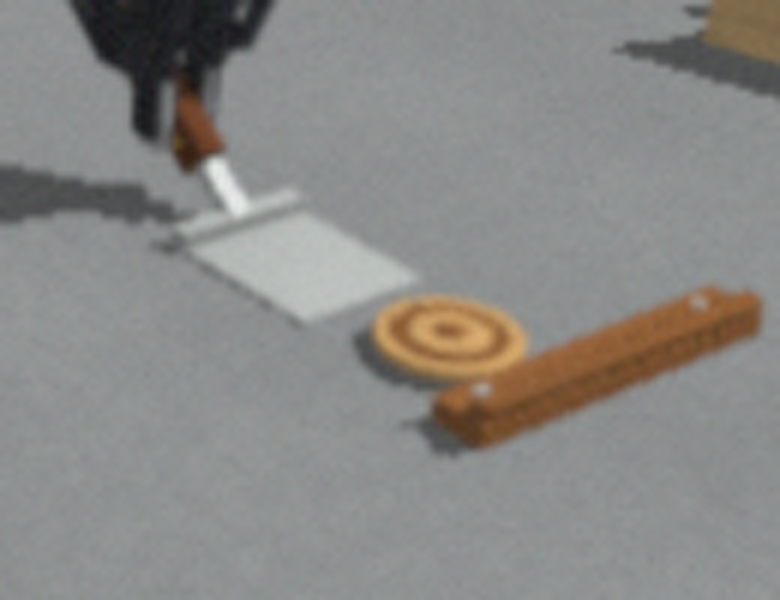

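Request:
move_arm(
  plan=[
    [-0.0005,-0.002,0,0,0,0],
    [0,-0.004,0,0,0,0],
    [0,-0.004,0,0,0,0],
    [0,-0.004,0,0,0,0],
    [0,-0.004,0,0,0,0],
    [0,-0.004,0,0,0,0],
    [0,-0.004,0,0,0,0],
    [0,-0.004,0,0,0,0],
    [0,0,0,0,0,0],
  ],
)

```text
time: 8.6
position: [0.3888, 0.2232, 0.027]
tool_rot: [0.558, -0.435, 0.556, 0.436]
contact_force: [-2.7, 2.2, 5.5]
grip_width: 0.0165
```

```bash
cat > look.py <<'E'
from m import *
import sys
n=sys.argv[1]
s=env.sense();print(s["time"],s["position"],s["contact_force"],s["moment"],"d",s["position"]@np.array([.970,-.242,0]))
im=env.capture("top")[:,:,::-1].copy(); i2=env.capture("scene")[:,:,::-1].copy()
a=cv2.resize(im[130:250,140:300],(400,300),interpolation=cv2.INTER_CUBIC);b=cv2.resize(i2[150:225,360:460],(400,300),interpolation=cv2.INTER_CUBIC)
cv2.imwrite(f"pics/{n}.png",np.hstack([a,b]));cv2.imwrite(f"pics/{n}t.png",im);cv2.imwrite(f"pics/{n}s.png",i2)
E
python3 look.py L1
```

```text
8.6 [0.38882716 0.22319991 0.02697316] [-2.714855    2.24468058  5.52949008] [0.18358838 0.84731083 0.03121327] d 0.32314796369467846
```

View pics/L1.png

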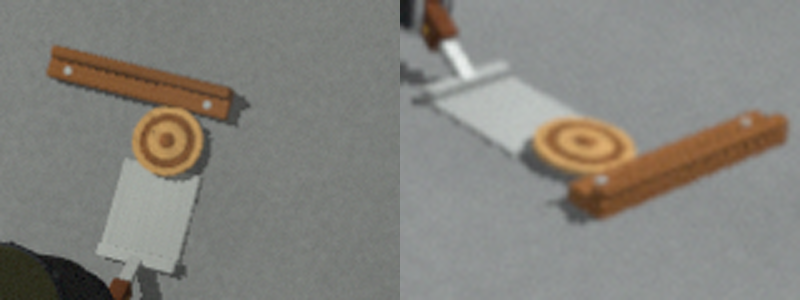

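Request:
move_arm(
  plan=[
    [0,-0.003,0,0,0,0],
    [0,-0.003,0,0,0,0],
    [0,-0.003,0,0,0,0],
    [0,-0.003,0,0,0,0],
    [0,-0.003,0,0,0,0],
    [0,-0.003,0,0,0,0],
    [0,-0.003,0,0,0,0],
    [0,-0.003,0,0,0,0],
  ],
)

```text
time: 9.5
position: [0.4116, 0.2175, 0.027]
tool_rot: [0.558, -0.435, 0.556, 0.436]
contact_force: [-7.2, 0.9, 6.7]
grip_width: 0.0165
```

```bash
python3 look.py L2
```

```text
9.5 [0.41161902 0.21750259 0.02700994] [-7.19922641  0.85287785  6.68940098] [ 0.38740074  2.24520036 -0.01808334] d 0.34663482173718724
```

View pics/L2.png

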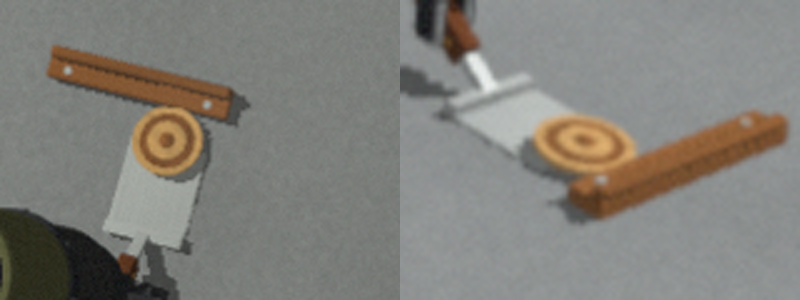

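Request:
move_arm(
  plan=[
    [0,-0.003,0,0,0,0],
    [0,-0.003,0,0,0,0],
    [0,-0.003,0,0,0,0],
    [0,-0.003,0,0,0,0],
    [0,-0.003,0,0,0,0],
    [0,-0.003,0,0,0,0],
    [0,-0.003,0,0,0,0],
  ],
)

```text
time: 10.3
position: [0.432, 0.2124, 0.027]
tool_rot: [0.557, -0.435, 0.556, 0.436]
contact_force: [-7.4, 1.9, 7.7]
grip_width: 0.0165
```

Request:
move_arm(
  plan=[
    [0,-0.002,0,0,0,0],
    [0,-0.002,0,0,0,0],
  ],
)

```text
time: 10.5
position: [0.4358, 0.2115, 0.027]
tool_rot: [0.557, -0.435, 0.556, 0.436]
contact_force: [-6.5, 1.9, 7.7]
grip_width: 0.0167
```

```bash
python3 look.py L3
```

```text
10.5 [0.43582193 0.21147399 0.02701486] [-6.46045589  1.90456981  7.72727841] [0.50775952 2.34521458 0.02705901] d 0.37157056406780054
```

View pics/L3.png

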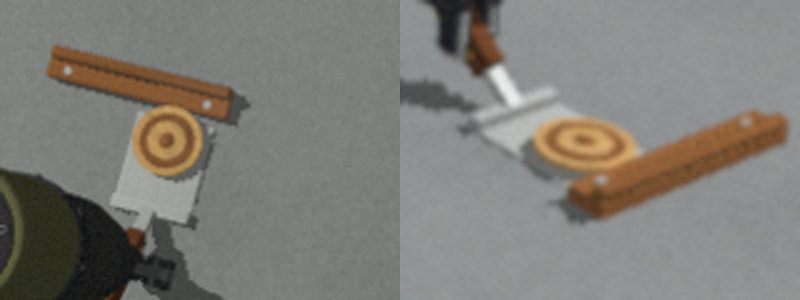

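Request:
move_arm(
  plan=[
    [0,-0.002,0,0,0,0],
    [0,-0.002,0,0,0,0],
  ],
)

```text
time: 10.8
position: [0.4397, 0.2105, 0.027]
tool_rot: [0.557, -0.436, 0.556, 0.436]
contact_force: [-5.7, 2.2, 7.8]
grip_width: 0.0167
```

Request:
move_arm(
  plan=[
    [0,-0.002,0,0,0,0],
    [0,-0.002,0,0,0,0],
  ],
)

```text
time: 11.0
position: [0.4436, 0.2095, 0.027]
tool_rot: [0.557, -0.435, 0.556, 0.436]
contact_force: [-7.7, 1.4, 8.3]
grip_width: 0.0164
```

```bash
python3 look.py L4
```

```text
11.0 [0.44356196 0.20951944 0.02700484] [-7.66703336  1.43362061  8.25598792] [ 0.47200858  2.28531423 -0.01244055] d 0.3795513965617725
```

View pics/L4.png

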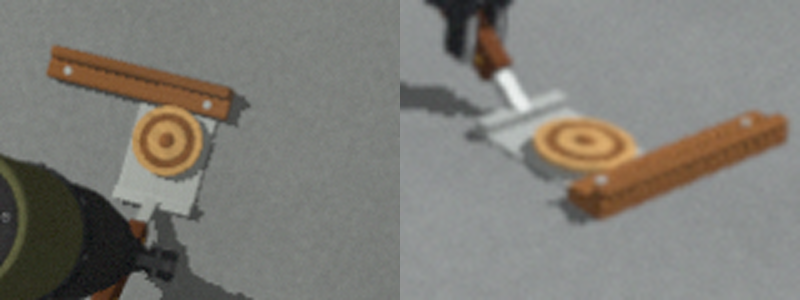

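Request:
move_arm(
  plan=[
    [0,0,0,0,0,-1],
    [-0.001,0,0,0,0,-1],
    [-0.002,0.001,0,0,0,-1],
    [-0.003,0.001,0,0,0,-1],
    [-0.004,0,0,0,0,-1],
    [-0.005,0,0,0,0,0],
    [-0.005,0,0,0,0,0],
    [-0.005,0,0,0,0,0],
    [0,0,0,0,0,0],
  ],
)

```text
time: 12.0
position: [0.4402, 0.21, 0.0518]
tool_rot: [0.576, -0.459, 0.537, 0.411]
contact_force: [0.2, 0.1, -1.6]
grip_width: 0.0165
```

```bash
python3 look.py L5
```

```text
12.0 [0.44015886 0.21002496 0.05184848] [ 0.2143975   0.14656493 -1.62494225] [0.15335204 0.48566412 0.03684636] d 0.37612805592319765
```

View pics/L5.png

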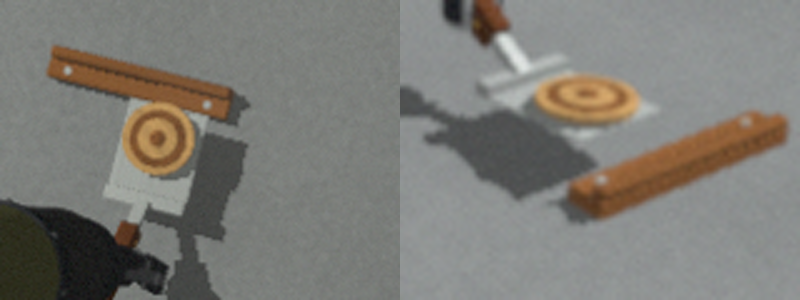

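Rosette is on the blade and clear of the bench. Next: raise, then carry to the plate.

```bash
python3 - <<'E'
from h import *
R,p=tool(); print("up .07",R.inv().apply([0,0,.07]))
print("horiz",R.inv().apply(np.r_[np.array([.513,-.246])-p[:2],0]), "turn", rel(tgt(-5,1,-5),p)[1], "now pitch", rel(tgt(-14,1,-5),p)[1])
E
```

```text
up .07 [-6.97347898e-02 -6.08755740e-03  2.71587787e-05]
horiz [ 0.01558508 -0.18042557 -0.42448976] turn [-8.93509192 -0.75858889 -0.009202  ] now pitch [ 0.03073131  0.02500017 -0.01097031]
```

Request:
move_arm(
  plan=[
    [-0.005,-0.0004,0,0,0,0],
    [-0.01,-0.0009,0,0,0,0],
    [-0.0125,-0.0011,0,0,0,0],
    [-0.015,-0.0013,0,0,0,0],
    [-0.0125,-0.0011,0,0,0,0],
    [-0.01,-0.0009,0,0,0,0],
    [-0.005,-0.0004,0,0,0,0],
    [0,0,0,0,0,0],
  ],
)

```text
time: 12.9
position: [0.4399, 0.2099, 0.1218]
tool_rot: [0.576, -0.459, 0.537, 0.411]
contact_force: [-0.7, -0.3, -2.9]
grip_width: 0.0167
```

Request:
move_arm(
  plan=[
    [0.0002,-0.002,-0.0046,0,0,0],
    [0.0003,-0.0039,-0.0092,0,0,0],
    [0.0005,-0.0059,-0.0138,0,0,0],
    [0.0007,-0.0078,-0.0184,0,0,0],
    [0.0008,-0.0098,-0.023,0,0,0],
    [0.0011,-0.0122,-0.0287,0,0,0],
    [0.0011,-0.0122,-0.0287,0,0,0],
    [0.0011,-0.0122,-0.0287,0,0,0],
    [0.0011,-0.0122,-0.0287,0,0,0],
    [0.0011,-0.0122,-0.0287,0,0,0],
    [0.0011,-0.0122,-0.0287,0,0,0],
    [0.0011,-0.0122,-0.0287,0,0,0],
    [0.0011,-0.0122,-0.0287,0,0,0],
    [0.0011,-0.0122,-0.0287,0,0,0],
    [0.0011,-0.0122,-0.0287,0,0,0],
    [0.0008,-0.0098,-0.023,0,0,0],
    [0.0007,-0.0078,-0.0184,0,0,0],
    [0.0005,-0.0059,-0.0138,0,0,0],
    [0.0003,-0.0039,-0.0092,0,0,0],
    [0.0002,-0.002,-0.0046,0,0,0],
  ],
)

```text
time: 14.9
position: [0.5126, -0.248, 0.1204]
tool_rot: [0.576, -0.459, 0.538, 0.411]
contact_force: [-0.2, 0.1, -1.9]
grip_width: 0.0163
```

```bash
cat > look2.py <<'E'
from m import *
import sys
n=sys.argv[1]
s=env.sense();print(s["time"],s["position"],s["contact_force"],s["moment"],s["qpos"].round(2))
im=env.capture("top")[:,:,::-1].copy(); i2=env.capture("scene")[:,:,::-1].copy()
a=cv2.resize(im[80:260,280:480],(400,360),interpolation=cv2.INTER_CUBIC);b=cv2.resize(i2[150:330,220:420],(400,360),interpolation=cv2.INTER_CUBIC)
cv2.imwrite(f"pics/{n}.png",np.hstack([a,b]));cv2.imwrite(f"pics/{n}t.png",im);cv2.imwrite(f"pics/{n}s.png",i2)
E
python3 look2.py M1;python3 - <<'E'
from h import *
s=env.sense()
print(rel(tgt(-5,1,-5),[.513,-.246,.122]))
E
```

```text
14.9 [ 0.5125731  -0.24799566  0.12035013] [-0.23099894  0.1176383  -1.86214433] [ 0.16035328  0.43043616 -0.02525487] [-0.09 -0.1  -0.27  0.01 -1.32 -1.73]
(array([-1.55410228e-03,  2.98449271e-05,  1.20637152e-03]), array([-8.96866279, -0.78508602, -0.03648164]))
```

View pics/M1.png

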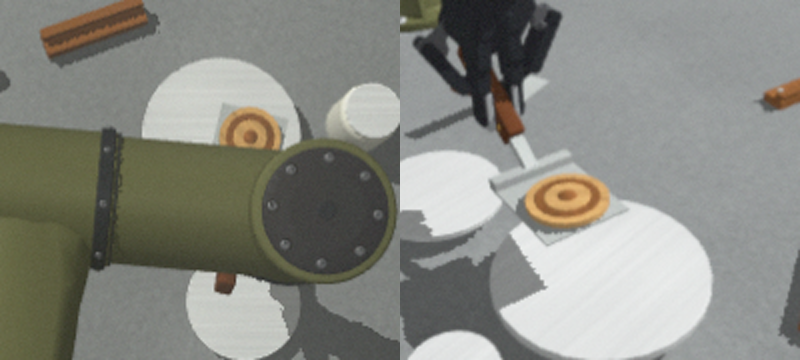

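```bash
cat >> h.py <<'E'
def tcp_for_edge(yaw,pitch,edge):
    R=tgt(yaw,1,pitch); return R, np.array(edge)-R.apply([.026,-.145,0])
E
python3 - <<'E'
from h import *
R,p=tool(); print("cur edge",p+R.apply([.026,-.145,0]))
Rt,pt=tcp_for_edge(-5,10,[.633,-.256,.047]); print(pt)
# frame after yaw
print(tgt(-5,1,-5).inv().apply(pt-p), "turn",rel(tgt(-5,1,-5),p)[1], "then pitch 15 about z")
E
```

```text
cur edge [ 0.65521343 -0.28270979  0.10709795]
[ 0.49524393 -0.24394791  0.09778399]
[0.0210292  0.0197487  0.00171403] turn [-8.96866279 -0.78508602 -0.03648164] then pitch 15 about z
```

Request:
move_arm(
  plan=[
    [0,0,0,-1.0,-0.09,0],
    [0,0,0,-2.0,-0.17,0],
    [0,0,0,-3.0,-0.26,0],
    [0,0,0,-2.0,-0.17,0],
    [0,0,0,-1.0,-0.09,0],
    [0.003,0.003,0.0003,0,0,0],
    [0.005,0.005,0.0004,0,0,0],
    [0.005,0.005,0.0004,0,0,0],
    [0.005,0.0045,0.0004,0,0,0],
    [0.003,0.0022,0.0002,0,0,0],
    [0,0,0,0,0,1],
    [0,0,0,0,0,2],
    [0,0,0,0,0,2],
    [0,0,0,0,0,2],
    [0,0,0,0,0,2],
    [0,0,0,0,0,2],
    [0,0,0,0,0,2],
    [0,0,0,0,0,2],
    [0,0,0,0,0,0],
  ],
)

```text
time: 16.9
position: [0.4964, -0.2435, 0.0975]
tool_rot: [0.477, -0.43, 0.561, 0.522]
contact_force: [-0.1, 0.3, -2.8]
grip_width: 0.0168
```

```bash
python3 look2.py M2;python3 - <<'E'
from h import *
R,p=tool(); print("edge",p+R.apply([.026,-.145,0])); print(rel(*tcp_for_edge(-5,10,[.633,-.256,.047])))
E
```

```text
16.9 [ 0.49639689 -0.24345784  0.09746032] [-0.1080629   0.26525114 -2.82748684] [-0.02702231 -0.51966787  0.02928686] [-0.09  0.09 -0.11  0.   -1.54 -1.56]
edge [ 0.63385243 -0.25536815  0.04709519]
(array([ 0.00019082,  0.00075904, -0.00052832]), array([ 0.07235045, -0.01919651,  0.01612831]))
```

View pics/M2.png

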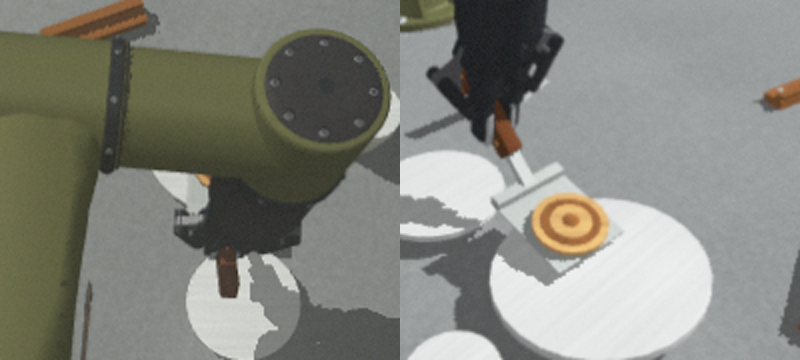

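Request:
move_arm(
  plan=[
    [0.003,-0.0005,0,0,0,0],
    [0.003,-0.0005,0,0,0,0],
    [0.0015,-0.0003,0,0,0,0],
    [0,0,0,0,0,0],
    [-0.0051,-0.0009,0,0,0,2],
    [-0.0051,-0.0009,0,0,0,2],
    [-0.0051,-0.0009,0,0,0,2],
    [-0.0025,-0.0005,0,0,0,1],
    [0,0,0,0,0,0],
    [0,0,0,0,0,0],
  ],
)

```text
time: 18.0
position: [0.5026, -0.244, 0.1069]
tool_rot: [0.445, -0.396, 0.586, 0.55]
contact_force: [-0.9, -0.3, -2.4]
grip_width: 0.017
```

```bash
python3 look2.py M3;python3 - <<'E'
from h import *
R,p=tool(); print("edge",p+R.apply([.026,-.145,0])); 
E
```

```text
18.0 [ 0.50257327 -0.24396962  0.10685197] [-0.91764732 -0.27076878 -2.37353177] [-0.10865729 -0.85400507 -0.03263029] [-0.09  0.21  0.01  0.   -1.67 -1.57]
edge [ 0.6329912  -0.2552866   0.03986928]
```

View pics/M3.png

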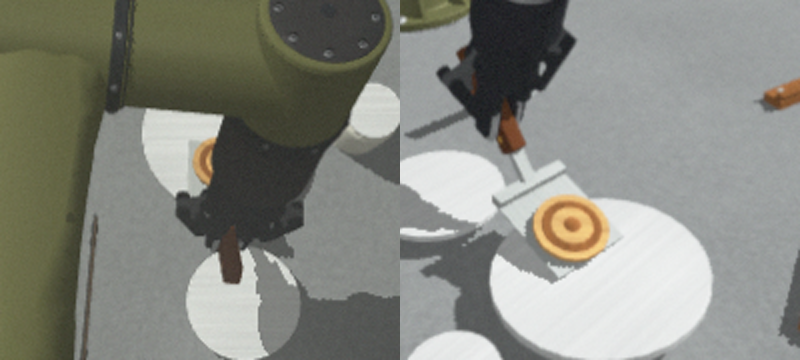

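Request:
move_arm(
  plan=[
    [0.0015,-0.0004,0,0,0,0],
    [0.001,-0.0003,0,0,0,0],
    [-0.0051,-0.0009,0,0,0,2],
    [-0.0051,-0.0009,0,0,0,2],
    [-0.0025,-0.0005,0,0,0,1],
    [0,0,0,0,0,0],
    [0,0,0,0,0,0],
  ],
)

```text
time: 18.8
position: [0.5087, -0.2445, 0.1155]
tool_rot: [0.42, -0.37, 0.603, 0.569]
contact_force: [-0.2, -0.2, -3.8]
grip_width: 0.0166
```

```bash
python3 look2.py M4;python3 - <<'E'
from h import *
R,p=tool(); print("edge",p+R.apply([.026,-.145,0])); 
E
```

```text
18.8 [ 0.50873197 -0.24451333  0.11546261] [-0.1628258  -0.18003287 -3.84435353] [-0.10783044 -1.23405584  0.0146556 ] [-0.09  0.3   0.11  0.   -1.77 -1.57]
edge [ 0.63285933 -0.255267    0.03743598]
```

View pics/M4.png

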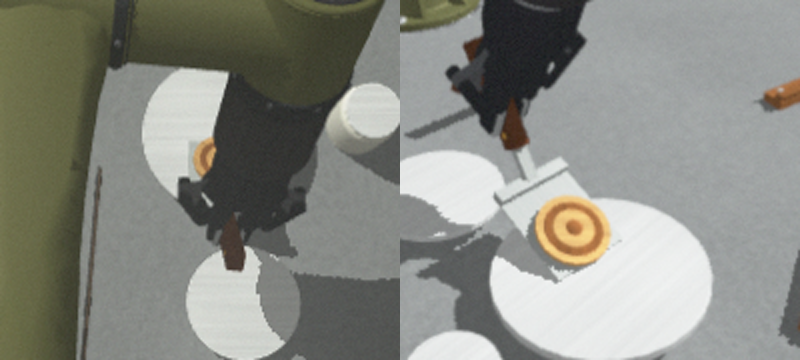

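Request:
move_arm(
  plan=[
    [-0.0038,-0.0007,0,0,0,1.5],
    [-0.0038,-0.0007,0,0,0,1.5],
    [0,0,0,0,0,0],
    [0,0,0,0,0,0],
  ],
)

```text
time: 19.3
position: [0.5129, -0.2449, 0.1221]
tool_rot: [0.405, -0.354, 0.612, 0.579]
contact_force: [-0.5, 0.2, -2.0]
grip_width: 0.0168
```

```bash
python3 look2.py M5
```

```text
19.3 [ 0.51294325 -0.24487824  0.12208587] [-0.51014697  0.23915233 -1.98016808] [-0.08565614 -1.40140435 -0.03088872] [-0.09  0.35  0.18  0.   -1.84 -1.57]
```

View pics/M5.png

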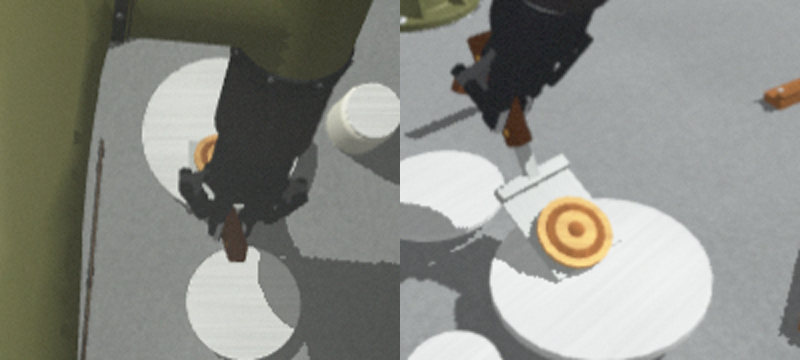

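Request:
move_arm(
  plan=[
    [-0.0038,-0.0007,0,0,0,1.5],
    [-0.0038,-0.0007,0,0,0,1.5],
    [-0.0038,-0.0007,0,0,0,1.5],
    [0,0,0,0,0,0],
    [0,0,0,0,0,0],
  ],
)

```text
time: 19.9
position: [0.5199, -0.2455, 0.1313]
tool_rot: [0.382, -0.33, 0.625, 0.595]
contact_force: [0.1, -0.6, -2.2]
grip_width: 0.0167
```

```bash
python3 look2.py M6; python3 - <<'E'
from h import *
R,p=tool(); print("edge",p+R.apply([.026,-.145,0])); 
import cv2
i=cv2.imread("pics/M6s.png"); cv2.imwrite("pics/M6z.png",cv2.resize(i[210:310,250:383],(798,600),interpolation=cv2.INTER_CUBIC))
E
```

```text
19.9 [ 0.51987665 -0.24548301  0.13133765] [ 0.06478567 -0.58896066 -2.15307599] [-0.15513343 -1.6570618  -0.00335023] [-0.09  0.43  0.27  0.   -1.93 -1.57]
edge [ 0.63280019 -0.25529362  0.03774245]
```

View pics/M6z.png

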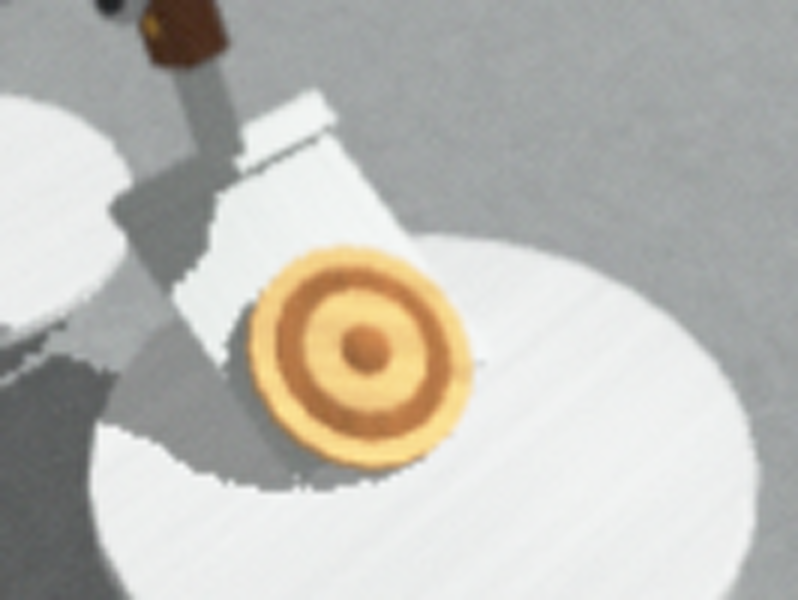

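Request:
move_arm(
  plan=[
    [0.0013,-0.0007,0,0,0,0],
    [0.0015,0.0026,0,0,0,0],
    [0.0029,0.0052,0,0,0,0],
    [0.0029,0.0052,0,0,0,0],
    [0.0029,0.0052,0,0,0,0],
    [0,0,0,0,0,0],
  ],
)

```text
time: 20.6
position: [0.4984, -0.2437, 0.1306]
tool_rot: [0.382, -0.33, 0.626, 0.595]
contact_force: [0.7, -0.1, -2.5]
grip_width: 0.0168
```

```bash
python3 look2.py M7; python3 - <<'E'
from h import *
R,p=tool(); print("edge",p+R.apply([.026,-.145,0])); 
import cv2
i=cv2.imread("pics/M7s.png"); cv2.imwrite("pics/M7z.png",cv2.resize(i[210:310,250:383],(798,600),interpolation=cv2.INTER_CUBIC))
E
```

```text
20.6 [ 0.49842059 -0.2437258   0.13060181] [ 0.7457496  -0.14841309 -2.46378296] [-0.14095751 -1.60662035 -0.01478673] [-0.09  0.37  0.2   0.   -1.91 -1.57]
edge [ 0.61202554 -0.2534669   0.03647092]
```

View pics/M7z.png

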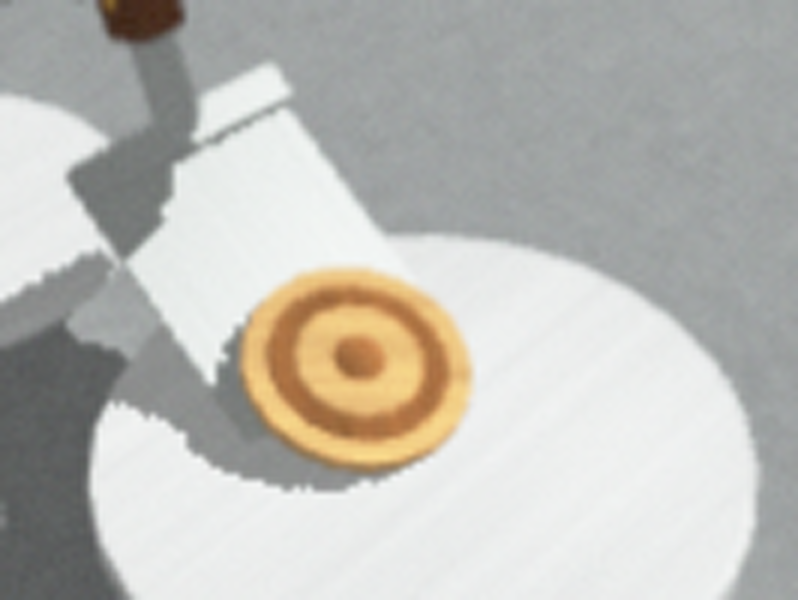

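Request:
move_arm(
  plan=[
    [0.0029,0.0052,0,0,0,0],
    [0.0029,0.0052,0,0,0,0],
    [0.0029,0.0052,0,0,0,0],
    [0.0029,0.0052,0,0,0,0],
    [0,0,0,0,0,0],
  ],
)

```text
time: 21.2
position: [0.4747, -0.2417, 0.1306]
tool_rot: [0.382, -0.33, 0.626, 0.595]
contact_force: [-0.0, 0.1, -2.4]
grip_width: 0.0166
```

```bash
python3 look2.py M8; python3 - <<'E'
from h import *
R,p=tool(); print("edge",p+R.apply([.026,-.145,0])); 
import cv2
i=cv2.imread("pics/M8s.png"); cv2.imwrite("pics/M8z.png",cv2.resize(i[210:310,250:383],(798,600),interpolation=cv2.INTER_CUBIC))
E
```

```text
21.2 [ 0.47473581 -0.24170319  0.13063249] [-0.04527665  0.10819339 -2.42625519] [-0.15238339 -1.57524272 -0.01403045] [-0.09  0.31  0.13  0.   -1.9  -1.57]
edge [ 0.5883138  -0.25143628  0.03650502]
```

View pics/M8z.png

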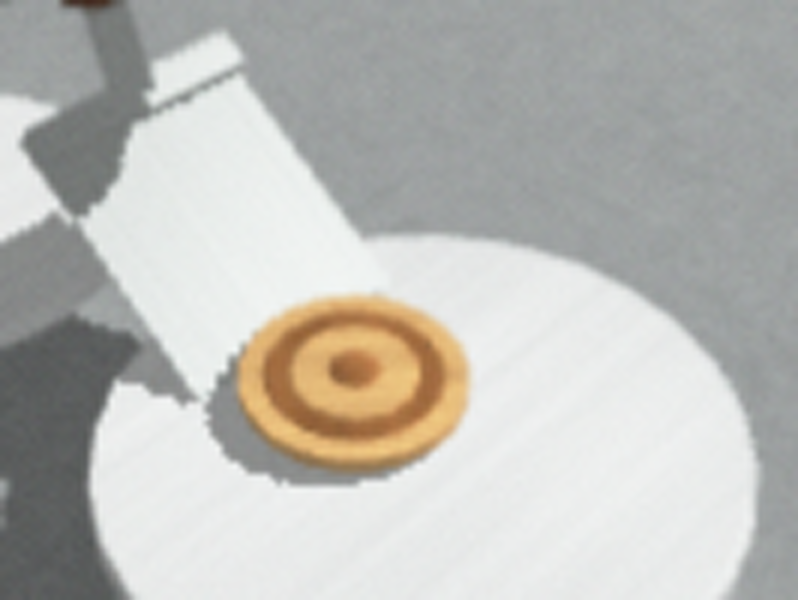

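Request:
move_arm(
  plan=[
    [0.0029,0.0052,0,0,0,0],
    [0.0029,0.0052,0,0,0,0],
    [0.0029,0.0052,0,0,0,0],
    [0.0029,0.0052,0,0,0,0],
    [0.0029,0.0052,0,0,0,0],
    [0.0029,0.0052,0,0,0,0],
    [0,0,0,0,0,0],
  ],
)

```text
time: 22.0
position: [0.4392, -0.2386, 0.1308]
tool_rot: [0.382, -0.33, 0.626, 0.595]
contact_force: [-0.5, 0.1, -2.8]
grip_width: 0.0166
```

```bash
python3 look2.py M9; python3 - <<'E'
from h import *
R,p=tool(); print("edge",p+R.apply([.026,-.145,0])); 
import cv2
i=cv2.imread("pics/M9s.png"); cv2.imwrite("pics/M9z.png",cv2.resize(i[210:310,250:383],(798,600),interpolation=cv2.INTER_CUBIC))
E
```

```text
22.0 [ 0.43918399 -0.23859672  0.13080697] [-0.50188997  0.09834172 -2.83132736] [-0.11677012 -1.62734105  0.00757743] [-0.09  0.23  0.02  0.   -1.88 -1.57]
edge [ 0.55276582 -0.24840273  0.03666809]
```

View pics/M9z.png

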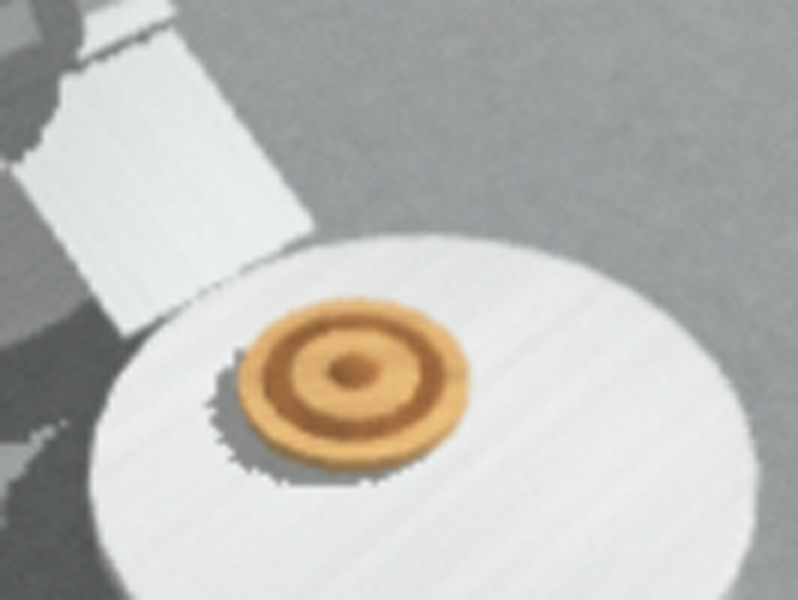

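The rosette lies flat on the plate and the blade is clear of it. Now levelling the scraper and carrying it to free bench near where it stood.

```bash
python3 - <<'E'
from h import *
R,p=tool(); print("up .06",R.inv().apply([0,0,.06])); print(rel(tgt(-5,1,0),p)[1])
p=p+[0,0,.06]; T=tgt(-5,1,0); print("level frame shift to above target", T.inv().apply(np.array([.4545,.037,.10])-p))
E
```

```text
up .06 [-5.22315013e-02  2.95274481e-02 -9.15170144e-06]
[ 7.35622042e-02 -2.84908676e-02 -2.94802805e+01]
level frame shift to above target [0.09065974 0.00933556 0.27589141]
```

Request:
move_arm(
  plan=[
    [-0.0174,0.0098,0,0,0,0],
    [-0.0174,0.0098,0,0,0,0],
    [-0.0174,0.0099,0,0,0,0],
    [0,0,0,0,0,-7.4],
    [0,0,0,0,0,-7.4],
    [0,0,0,0,0,-7.4],
    [0,0,0,0,0,-7.3],
    [0,0.0005,0.015,0,0,0],
    [0.003,0.001,0.03,0,0,0],
    [0.003,0.001,0.03,0,0,0],
    [0.003,0.001,0.03,0,0,0],
    [0.003,0.001,0.03,0,0,0],
    [0.003,0.001,0.03,0,0,0],
    [0.003,0.001,0.03,0,0,0],
    [0.003,0.001,0.03,0,0,0],
    [0.003,0.001,0.03,0,0,0],
    [0,0.0008,0.021,0,0,0],
    [0,0,0,2.5,0,0],
    [0,0,0,2.5,0,0],
    [0,0,0,0,0,0],
  ],
)

```text
time: 24.1
position: [0.4541, 0.0374, 0.1665]
tool_rot: [0.541, -0.455, 0.542, 0.455]
contact_force: [1.8, -0.6, -1.7]
grip_width: 0.0167
```

```bash
python3 - <<'E'
from m import *
s=env.sense();print(s["time"],s["position"],s["contact_force"],s["moment"],s["qpos"].round(2))
print(rel(tgt(-10,1,0),[.4545,.037,.027]))
im=env.capture("top")[:,:,::-1].copy(); i2=env.capture("scene")[:,:,::-1].copy()
cv2.imwrite("pics/N1t.png",im);cv2.imwrite("pics/N1s.png",i2)
c=env.calibration("top");h=cv2.cvtColor(im,cv2.COLOR_BGR2HSV)
br=(h[...,1]>60)&(h[...,0]<28); br[:, :340]=0; br[:100]=0; br[200:]=0; br[:,440:]=0
n,l,st,ce=cv2.connectedComponentsWithStats(br.astype(np.uint8)); i=1+st[1:,4].argmax()
P=ray(c,cont((l==i).astype(np.uint8)),.042)[:,:2].astype(np.float32); print("ros",cv2.minEnclosingCircle(P),"to plate",np.array(cv2.minEnclosingCircle(P)[0])-[.643,-.257])
E
```

```text
24.1 [0.45408268 0.03737418 0.1664635 ] [ 1.76348505 -0.59450248 -1.71035548] [0.01172849 0.08603495 0.01975138] [ 0.53 -0.36 -0.39 -0.   -1.54 -2.27]
(array([ 0.13946332, -0.00055152, -0.00024541]), array([ 0.08786969, -0.02112103, -0.03121417]))
ros ((0.6135525703430176, -0.2575184404850006), 0.03427402675151825) to plate [-0.02944743 -0.00051844]
```

View pics/N1t.png

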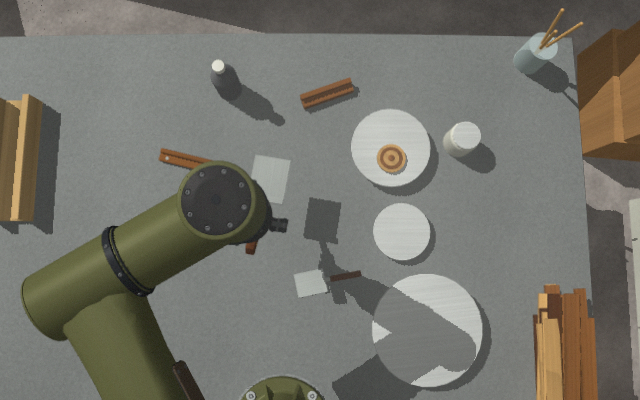

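View pics/N1s.png

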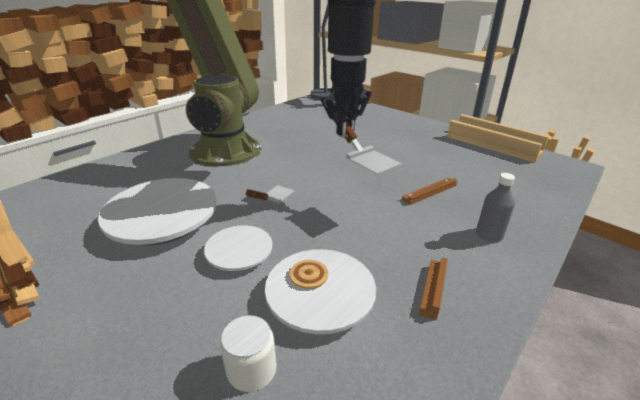

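Top view: rosette at (391,157), 29 mm from the plate centre. Its rim reaches 64 mm of the plate's 95 mm radius, so it is wholly on. Lowering the scraper.

Request:
move_arm(
  plan=[
    [0.02,0,0,0,0,0],
    [0.03,0,0,0,0,0],
    [0.03,0,0,0,0,0],
    [0.025,0,0,0,0,0],
    [0.015,0,0,0,0,0],
    [0.01,0,0,0,0,0],
    [0.005,0,0,0,0,0],
    [0.002,0,0,0,0,0],
    [0,0,0,0,0,0],
    [0,0,0,0,0,0],
  ],
)

```text
time: 25.2
position: [0.4547, 0.0374, 0.0303]
tool_rot: [0.542, -0.455, 0.541, 0.455]
contact_force: [0.7, 0.4, -1.8]
grip_width: 0.0171
```

Request:
move_arm(
  plan=[
    [0.001,0,0,0,0,0],
    [0,0,0,0,0,0],
    [0,0,0,0,0,0],
  ],
)

```text
time: 25.5
position: [0.4543, 0.0372, 0.0286]
tool_rot: [0.541, -0.455, 0.541, 0.455]
contact_force: [0.9, -0.6, -1.6]
grip_width: 0.0165
```

Request:
move_arm(
  plan=[
    [0.001,0,0,0,0,0],
    [0,0,0,0,0,0],
    [0,0,0,0,0,0],
  ],
)

```text
time: 25.8
position: [0.4542, 0.0371, 0.0275]
tool_rot: [0.541, -0.455, 0.541, 0.455]
contact_force: [-0.6, 0.2, -2.6]
grip_width: 0.0165
```

Request:
move_arm(
  plan=[
    [0.0007,0,0,0,0,0],
    [0,0,0,0,0,0],
    [0,0,0,0,0,0],
  ],
)

```text
time: 26.1
position: [0.4544, 0.0372, 0.0271]
tool_rot: [0.541, -0.455, 0.541, 0.455]
contact_force: [-1.9, 0.5, 1.1]
grip_width: 0.0168
```

Request:
move_arm(
  plan=[
    [0.0005,0,0,0,0,0],
    [0,0,0,0,0,0],
    [0,0,0,0,0,0],
  ],
)

```text
time: 26.4
position: [0.4544, 0.0372, 0.0271]
tool_rot: [0.541, -0.455, 0.541, 0.455]
contact_force: [-4.8, -0.3, 4.2]
grip_width: 0.0164
```

Bench contact at about 6 N. Opening the jaw.

Request:
move_arm(
  plan=[
    [0,0,0,0,0,0],
    [0,0,0,0,0,0],
    [0,0,0,0,0,0],
    [0,0,0,0,0,0],
    [0,0,0,0,0,0],
    [0,0,0,0,0,0],
    [0,0,0,0,0,0],
  ],
  jaw=1,
)

```text
time: 27.1
position: [0.4542, 0.0371, 0.0262]
tool_rot: [0.541, -0.455, 0.541, 0.455]
contact_force: [0.0, -0.2, 0.1]
grip_width: 0.0851
```

Request:
move_arm(
  plan=[
    [-0.01,0,0,0,0,0],
    [-0.02,0,0,0,0,0],
    [-0.03,0,0,0,0,0],
    [-0.04,0,0,0,0,0],
    [-0.04,0,0,0,0,0],
    [-0.03,0,0,0,0,0],
    [-0.01,0,0,0,0,0],
    [0,0.03,0,0,0,0],
    [0,0.03,0,0,0,0],
    [0,0,0,0,0,0],
  ],
)

```text
time: 28.1
position: [0.3936, 0.0478, 0.2073]
tool_rot: [0.542, -0.455, 0.54, 0.455]
contact_force: [1.0, -0.4, -0.6]
grip_width: 0.0853
```

```bash
python3 - <<'E'
from m import *
s=env.sense();print(s["time"],s["position"],s["contact_force"],s["grip_width"],s["qpos"].round(2))
for n in("top","scene","wrist"): cv2.imwrite(f"pics/F_{n}.png",env.capture(n)[:,:,::-1])
i=cv2.imread("pics/F_scene.png"); cv2.imwrite("pics/F_z.png",cv2.resize(i[120:320,260:460],(600,600),interpolation=cv2.INTER_CUBIC))
E
```

```text
28.1 [0.39360599 0.04779946 0.20733603] [ 1.03341579 -0.41932686 -0.63730438] 0.08534323949182059 [ 0.64 -0.54 -0.43 -0.   -1.67 -2.38]
```

View pics/F_z.png

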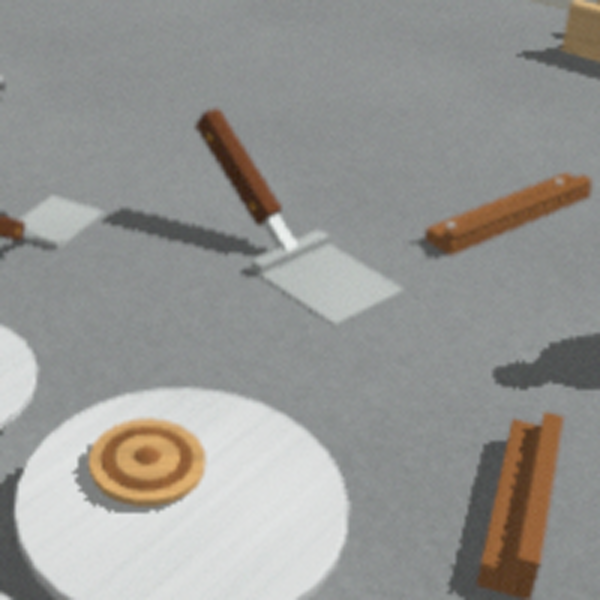

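View pics/F_top.png

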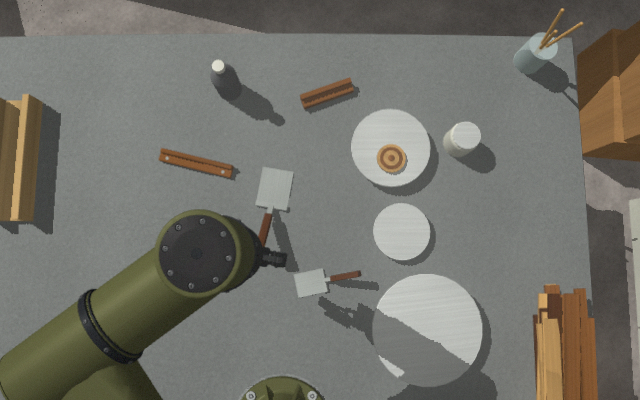

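View pics/F_wrist.png

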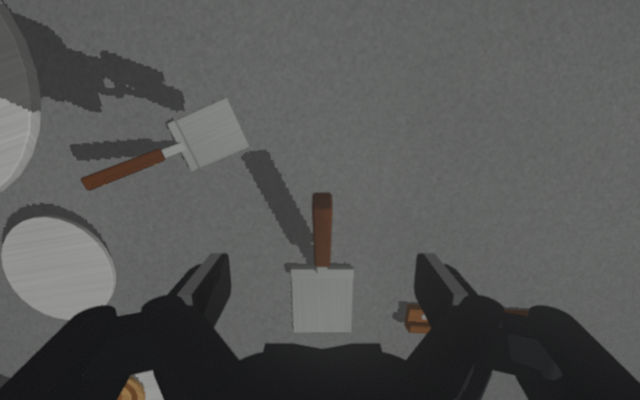

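The scraper stands flat on its blade at (275,188) in the top view. The rosette lies flat on the plate at (391,157), and the gripper is open and clear. The bottle, tin and offcut are where they were.

```bash
python3 - <<'E'
from station import env
print(env.close_job())
E
```

```text
the job is handed in; nothing more can be done
None
```

The job is done and handed in at about 28 s, within the 69 s limit. The rosette lies flat and face up on the 190 mm plate. The scraper stands flat on its blade on the bench, released.

I slid the larger scraper under the rosette against the batten and lifted it clear. Over the plate I tilted it to about 29° and drew the blade back from under the rosette, which settled flat. The gripper did not touch the rosette.

**Last checks:**
- **Rosette:** it lies about 29 mm off the plate's centre, so its rim reaches about 64 mm of the 95 mm radius.
- **Gripper:** it is open and clear, with contact force near zero. The highest force I read was about 16 N, when the blade pressed on the bench; forces were read only at the end of each move.
- **Bystanders:** the bottle, tin and offcut look unmoved in the final top view.

**Small disagreements:**
- The two cameras placed the rosette about 3 to 5 mm apart before insertion.
- The grip read 16.6 mm on the 18 mm handle.
- The rosette did not slide off freely at about 29°; it came off only as the blade was drawn back.

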